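# Move the repaired devices to the collection rack in reverse order

## Robot

A 7-joint arm with a two-finger parallel gripper is mounted at the origin on the work surface. World frame = base frame: x ahead of the robot, y to its left, z up, the work surface at z = 0. Lengths are in mm, angles in rad, forces in N, time in s.
With the tool pointing down it reaches from about 400 to 875 mm from the base axis. Payload 4.4 kg.
Tool frame: the origin (TCP) lies at the very end of the fingers, on their centre line; the grasp point (between the pads) lies 19 mm behind it; y points along the fingers, x is the direction in which the jaws open and shut, and the axes are right-handed (so a half turn about y gives the same grasp; the last joint's range is limited). The gripper opens to 85 mm and grips with 20 to 120 N. Pads are 22 mm wide; open, the fingers measure 114 mm over their backs; the gripper's body (76 mm by 85 mm) begins 54 mm behind the grasp point. The pads swing forward as they close: fully open they stand 13 mm farther back than shut.
Start: joints at [-1.324, 0.628, 0.038, 1.517, -0.027, 0.996, -0.02], TCP at [199.997, 618.481, 231.313] pointing down, gripper open.
Joint ranges: [-3.06, 3.06], [-0.37, 2.12], [-1.25, 1.32], [0.18, 2.47], [-1.1, 4.24], [0.23, 1.98], [-2.94, 2.94]. Speed limits (rad/s): [2.57, 2.57, 3.14, 3.14, 3.14, 3.14, 3.14].

## Interface

Orientations are given as [roll, pitch, yaw] about the fixed x, y, z axes, in that order (R = Rz(yaw) Ry(pitch) Rx(roll)).
In Python, from cell import readout, eyes, finish_job gives the robot as it stands. The module is installed in compiled form; this text tells all that it offers.
- The arm moves only by the tool apply_moves, never from a script. Its argument "commands" is a list that holds one entry, the list of rows, each a list of 6 numbers: the shift along the tool's x, y, z in units of 0.04 m (1.0 is 0.04 m), then the turn, a rotation vector about the tool's x, y, z in units of 5 degrees (1.0 is 5 degrees). A call has 1 to 8 rows; each row shifts and turns the pose as measured when the row begins, along the tool's axes as they then stand; what a row does not reach is not made up. A row lasts 1/12 s, in which the tool goes at most 41.7 mm and 7.16 degrees, less where a joint would pass 70% of its speed; a pose out of reach is approached as far as the arm can. A call with a number of a shift or a turn outside -1 to 1 is refused whole. A call with a gripper value outside its range is refused whole. "claw" is the finger opening in mm, from 0 to 85.4, set as the call begins (left out, the last holds). The fingers move at their own pace and stop on an object; the grip force is fixed at half the most. Time passes only in rows, so rows that do not move let the fingers close. It gives the time, the measured TCP pose, the force and the opening at its end, in the units of the state.
- readout.read_state(): the state, without advancing time (a new reading comes with each control period).
- eyes.get_image(name): name is "scene" or "side" or "wrist"; returns a dict with "image" (400x640x3 uint8, red, green, blue), "mtx" (3x3 intrinsics, pixels), "rvec" (rotation vector, rad) and "tvec" (3), from world to camera coordinates, as OpenCV has them. Camera axes: x right, y down, z forward; pixel columns grow to the right and rows downward; lengths in mm; the calibration is good to about 2 mm. A picture is of the moment at which its call begins. There is no depth.
- finish_job(): hands the job in, once; it reports no verdict.
The state is a dict: "clock": time; "qpos": joint angles; "qd": joint speeds; "tau": joint torques, N m; "eef_pos": TCP position; "tool_rot": TCP orientation; "force": force on the tool from outside, world axes, zero at the start; "torque": the same for the moment, N m; "width": finger opening in mm.
Only numpy, scipy, OpenCV 4.12 (cv2) and the standard library are available. Lean on these libraries where they do the work, as an engineer would, in place of code of your own. Each camera call takes 0.05 s, during which the arm holds its last target. There are 200 camera calls.

## Task

The four repaired devices stand in a row on the intake rack, the newest job nearest the robot. Move them all to the empty collection rack, one to a bay, in the reverse order, so that the device now nearest the robot ends up in the bay farthest from the robot, and so on. Leave each standing upright between the cheeks of its bay, lengthwise and about centred across the rack, and do not tip any device over on the way.

Things in the scene. Friction and masses are not known exactly. Their poses are not given: they have to be found in the camera images.
- intake_rack: Intake rack, on the robot's left or right: plywood board 300 x 150 x 12 mm, fixed. Origin: centre of its underside; x along the row, pointing away from the robot (within 0.2 rad). Four cradles on it at about x = -108, -36, 36, 108 mm each hold one device at the start, in any order.
- collect_rack: Collection rack, empty, on the other side: plywood board 300 x 150 x 12 mm, fixed. Origin: centre of its underside; x along the row, pointing away from the robot (within 0.2 rad). Four bays like the cradles, centred at x = -108, -36, 36, 108 mm, y = 0: floor 16 mm above the table, cheeks 44 mm apart along x, 110 mm long, tops 28 mm above the table, ends open.
- power_bank: Power bank, plain white plastic box standing on its long edge: 120 mm long, 24 mm thick, 68 mm high, 0.24 kg (may vary). Origin: centre of underside; z up, y along its length, x through its thickness. At the start upright in its cradle on the intake rack, underside 16 mm above the table.
- radio: Hand-held two-way radio standing on its foot, black: 56 mm long, 28 mm thick, body 72 mm high; on its top face a 12 mm high stub aerial (12 mm across, 18 mm towards its +y) and two 8 mm high knobs (4 and 18 mm towards its -y), 0.22 kg (may vary). Origin: centre of underside; z up, y along its length, x through its thickness. At the start upright in its cradle on the intake rack, underside 16 mm above the table.
- phone: Rugged mobile phone in a black rubber case standing on its long edge: 140 mm long, 20 mm thick, 74 mm high, 0.25 kg (may vary). Origin: centre of underside; z up, y along its length, x through its thickness. At the start upright in its cradle on the intake rack, underside 16 mm above the table.
- drive: Portable disk drive, silver aluminium box standing on its long edge: 84 mm long, 22 mm thick, 64 mm high, 0.19 kg (may vary). Origin: centre of underside; z up, y along its length, x through its thickness. At the start upright in its cradle on the intake rack, underside 16 mm above the table.
- power_bank_cradle: Grey cradle, fixed: floor 4 mm thick, 110 mm long, between two 4 mm cheeks 44 mm apart along x, 12 mm above the floor. The one on the intake rack in which the power bank stands at the start; it stays and marks that device's first place in the row. Origin: centre of its underside, 12 mm above the table; axes as the device's at the start.
- radio_cradle: Grey cradle, fixed: floor 4 mm thick, 110 mm long, between two 4 mm cheeks 44 mm apart along x, 12 mm above the floor. The one on the intake rack in which the radio stands at the start; it stays and marks that device's first place in the row. Origin: centre of its underside, 12 mm above the table; axes as the device's at the start.
- phone_cradle: Grey cradle, fixed: floor 4 mm thick, 110 mm long, between two 4 mm cheeks 44 mm apart along x, 12 mm above the floor. The one on the intake rack in which the phone stands at the start; it stays and marks that device's first place in the row. Origin: centre of its underside, 12 mm above the table; axes as the device's at the start.
- drive_cradle: Grey cradle, fixed: floor 4 mm thick, 110 mm long, between two 4 mm cheeks 44 mm apart along x, 12 mm above the floor. The one on the intake rack in which the drive stands at the start; it stays and marks that device's first place in the row. Origin: centre of its underside, 12 mm above the table; axes as the device's at the start.
Things that resemble listed ones, but are neither listed nor needed, are in the scene too. Leave any blue look-alike of the phone alone.

How it is judged:
By the outcome, as a careful person would: the job done as asked, in the order asked, and still so for the second after the job is handed in, with the robot touching nothing.
It also fails if it takes over 120 s, if anything falls off the work surface, if the arm or the gripper's body presses on something with over 40 N, if the wrist force passes 120 N, or if a joint passes its speed limit or range.

## Working session

There is one attempt and no reset: what is moved stays moved. The work goes in short steps, Python scripts to look and compute and a tool call to move; the robot and the scene stay as the last step left them, time stands still between calls to the robot, and variables do not carry over. Pictures are saved under pics/ and viewed, about 12 in all and at most 16, crops included, and the job is handed in when it is done.

Besides the shell and the picture viewer there is one more tool, called after "Emit:" as name([rows], argument=value, ...), one row to a line, values as JSON. apply_moves: Moves the arm, as the interface text tells. Shifts and turns lie within -1 to 1; 1 stands for 0.04 m of shift or 5 degrees of turn. Its arguments: {"type":"object","properties":{"commands":{"type":"array"},"claw":{"type":"number"}},"required":["commands"]}

```bash
mkdir -p pics
python3 - <<'E'
from cell import readout, eyes
import cv2,numpy as np
s=readout.read_state()
for k,v in s.items(): print(k,np.round(v,3))
for n in("scene","side"):
    d=eyes.get_image(n); cv2.imwrite(f"pics/{n}0.png",d["image"][...,::-1])
    np.savez(f"{n}0.npz",**d)
    R=cv2.Rodrigues(np.array(d["rvec"],float))[0]; print(n,-R.T@np.array(d["tvec"],float).ravel(),R[2],d["mtx"][0])
E
```

```text
clock 0.0
qpos [-1.324  0.629  0.038  1.518 -0.027  0.996 -0.02 ]
qd [ 0.    -0.    -0.001  0.    -0.001 -0.001  0.003]
tau [ 1.0000e-03 -5.6340e+01  1.2260e+00 -1.9345e+01  1.1000e-02  1.1000e-02
 -0.0000e+00]
eef_pos [199.759 617.888 230.384]
tool_rot [-1.571  0.002  1.258]
force [ 0.039 -0.003  0.024]
torque [ 0.005 -0.    -0.   ]
width 85.522
scene [1053.1637194  -805.05890601  893.32763003] [-0.47452625  0.5288767  -0.70364357] [509.23269862   0.         322.02144925]
side [ 344.98595232  704.04530078 1025.95207016] [ 0.10080887 -0.64833043 -0.7546557 ] [477.40819582   0.         328.34184963]
```

View pics/scene0.png

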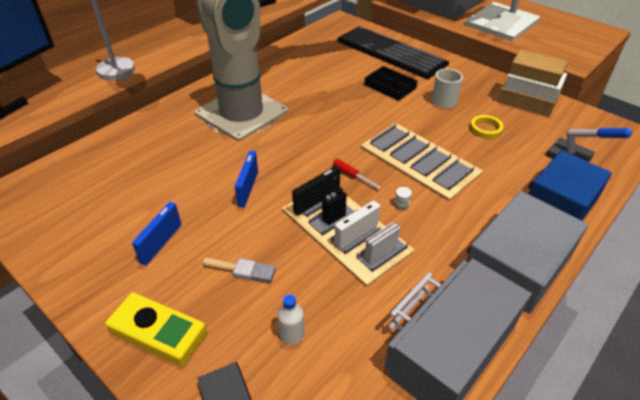

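View pics/side0.png

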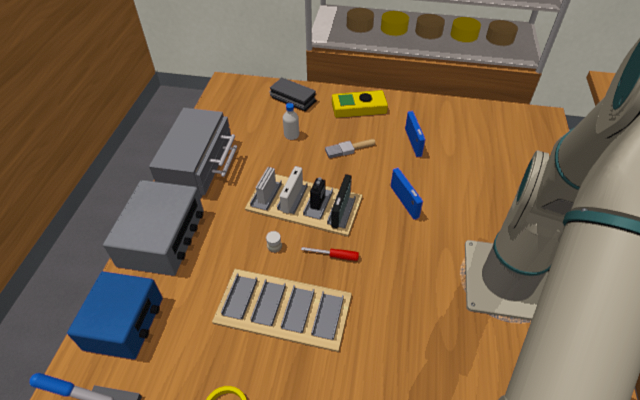

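The side and scene views agree. The intake rack is on the robot's right: phone at about scene (317,192), radio (333,207), power bank (357,226) and drive (382,244), going away from the robot. The empty rack is on the left, around scene (420,160).

```bash
cat > h.py <<'E'
import cv2,numpy as np
def load(n): return dict(np.load(n+".npz"))
def cast(d,uv,z):
    uv=np.array(uv,float).reshape(-1,1,2); R=cv2.Rodrigues(d["rvec"].astype(float))[0]; t=d["tvec"].astype(float).ravel()
    K=d["mtx"]; n=np.c_[(uv[:,0]-K[:2,2])/[K[0,0],K[1,1]],np.ones(len(uv))]
    c=-R.T@t; r=n@R
    return (c+r*((z-c[2])/r[:,2])[:,None])[:,:2]
def proj(d,P): return cv2.projectPoints(np.array(P,float),d["rvec"].astype(float),d["tvec"].astype(float),d["mtx"],None)[0][:,0]
E
python3 - <<'E'
from h import *
np.set_printoptions(precision=1,suppress=True)
for n in("scene0","side0"):
    d=load(n); im=d["image"]; hsv=cv2.cvtColor(im,cv2.COLOR_RGB2HSV)
    m=cv2.inRange(hsv,(14,40,170),(28,150,255)); m=cv2.morphologyEx(m,cv2.MORPH_CLOSE,np.ones((3,3)))
    cs=cv2.findContours(m,cv2.RETR_EXTERNAL,cv2.CHAIN_APPROX_NONE)[0]
    for c in cs:
        if len(c)<60: continue
        u=c[:,0].mean(0)
        p=cast(d,c,12)
        if abs(p.mean(0)[1])>450 or not 300<p.mean(0)[0]<900: continue
        r=cv2.minAreaRect(p.astype(np.float32)); print(n,len(c),u,r, "\n",cv2.boxPoints(r))
    # rectified view 1px=1mm, plane z=12
    X=np.array([[400,-350],[850,-350],[850,250],[400,250]],float)
    uv=proj(d,np.c_[X,np.full(4,12.)]).astype(np.float32)
    dst=np.float32([[0,600],[0,0],[600,0],[600,600]]) # placeholder
    dst=np.float32([[ (250-y),(850-x)] for x,y in X])
    w=cv2.warpPerspective(im,cv2.getPerspectiveTransform(uv,dst),(600,450)); cv2.imwrite(f"pics/r_{n}.png",w[...,::-1])
a=cv2.imread("pics/r_scene0.png");b=cv2.imread("pics/r_side0.png")
z=cv2.vconcat([a,b]); cv2.imwrite("pics/rect.png",cv2.resize(z,None,fx=.66,fy=.66,interpolation=cv2.INTER_AREA))
def crop(n,x0,y0,x1,y1,o,f):
    im=load(n)["image"][y0:y1,x0:x1,::-1]; return cv2.resize(im,None,fx=f,fy=f,interpolation=cv2.INTER_CUBIC)
A=crop("scene0",270,150,430,290,0,4.25); 
cv2.imwrite("pics/cs.png",A)
cv2.imwrite("pics/cd.png",crop("side0",235,160,375,240,0,5.5))
print(A.shape)
E
```

```text
scene0 72 [219. 263.] ((412.95635986328125, -431.4860534667969), (74.89521026611328, 19.479463577270508), 28.169198989868164) 
 [[ 375.3 -440.6]
 [ 384.5 -457.8]
 [ 450.6 -422.4]
 [ 441.4 -405.2]]
scene0 376 [347.4 243.6] ((553.11279296875, -164.942626953125), (152.09567260742188, 305.3198547363281), 82.083251953125) 
 [[ 391.4 -219.2]
 [ 693.8 -261.3]
 [ 714.8 -110.6]
 [ 412.4  -68.6]]
scene0 307 [416.4 155.4] ((537.3050537109375, 169.06475830078125), (154.13671875, 307.2210388183594), 86.23768615722656) 
 [[379.  102.2]
 [685.5  82.1]
 [695.6 235.9]
 [389.1 256. ]]
side0 353 [283.8 308.6] ((533.432373046875, 173.27627563476562), (151.31199645996094, 300.2281188964844), 86.32466125488281) 
 [[378.8 107.4]
 [678.4  88.2]
 [688.1 239.2]
 [388.5 258.4]]
side0 419 [307.6 212.1] ((549.6717529296875, -159.765869140625), (151.42955017089844, 300.8131103515625), 82.24925231933594) 
 [[ 390.4 -214.5]
 [ 688.5 -255.1]
 [ 708.9 -105. ]
 [ 410.9  -64.5]]
(595, 680, 3)
```

View pics/cs.png

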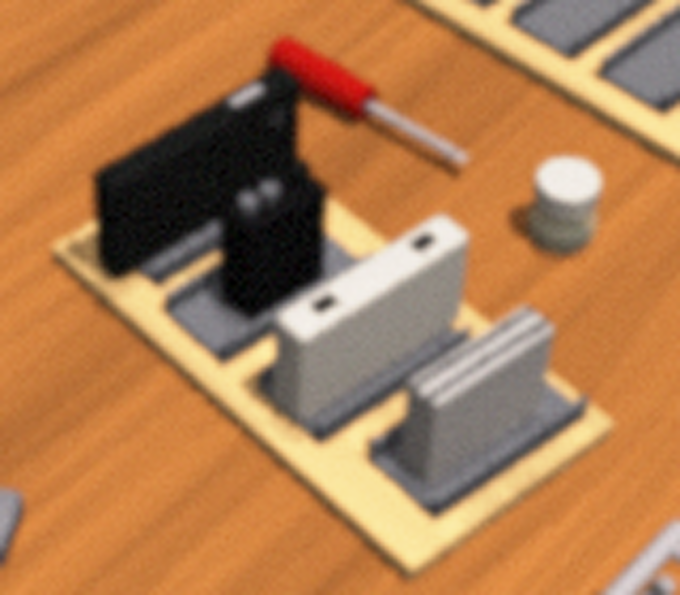

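View pics/cd.png

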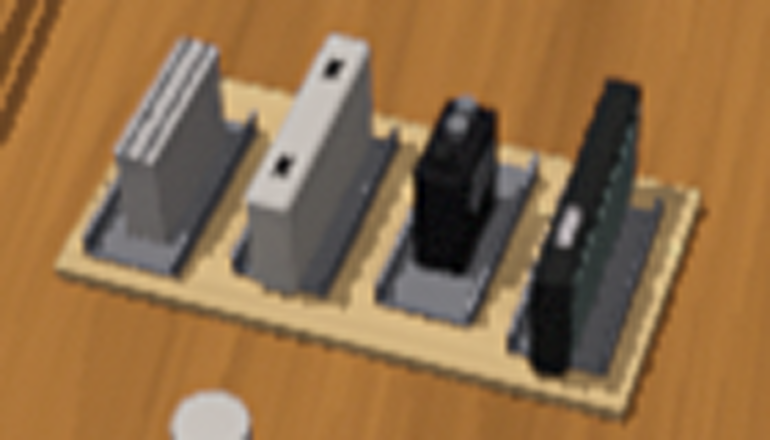

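Both crops confirm the order from the robot: phone, radio, power bank, drive, all upright in their cradles. The collection rack is at about (535,171) mm with yaw −0.065, and the intake rack at about (551,−162) mm with yaw −0.137. Next I swing the arm over the intake rack.

Emit:
apply_moves([
  [[-0.08,0,-1,0,0.7,0],[-0.08,0,-1,0,0.7,0],[-0.08,0,-1,0,0.7,0],[-0.08,0,-1,0,0.7,0],[-0.08,0,-1,0,0.7,0],[-0.08,0,-1,0,0.7,0],[-0.08,0,-1,0,0.7,0],[-0.08,0,-1,0,0.7,0]],
], claw=50)

```text
clock: 0.77
eef_pos: [456.1, 440.2, 223.3]
tool_rot: [-1.562, 0.009, 0.773]
force: [0.7, 1.0, -0.5]
width: 49.9
```

Emit:
apply_moves([
  [[-0.08,0,-1,0,0.7,0],[-0.08,0,-1,0,0.7,0],[-0.08,0,-1,0,0.7,0],[-0.08,0,-1,0,0.7,0],[-0.08,0,-1,0,0.7,0],[-0.08,0,-1,0,0.7,0],[-0.08,0,-1,0,0.7,0],[-0.08,0,-1,0,0.7,0]],
])

```text
clock: 1.43
eef_pos: [605.5, 146.2, 217.6]
tool_rot: [-1.569, 0.015, 0.26]
force: [-0.2, -0.4, -0.1]
width: 50.2
```

Emit:
apply_moves([
  [[-0.23,-0.15,-0.97,0,0.58,0],[-0.23,-0.15,-0.97,0,0.58,0],[-0.23,-0.15,-0.97,0,0.58,0],[-0.23,-0.15,-0.97,0,0.58,0],[-0.23,-0.15,-0.97,0,0.58,0],[-0.23,-0.15,-0.97,0,0.58,0],[-0.23,-0.15,-0.97,0,0.58,0],[-0.23,-0.15,-0.97,0,0.58,0]],
])

```text
clock: 2.1
eef_pos: [554.5, -177.5, 263.4]
tool_rot: [-1.578, 0.019, -0.166]
force: [1.5, -0.7, 0.3]
width: 50.3
```

Emit:
apply_moves([
  [[0,0,0,0,0,0],[0,0,0,0,0,0]],
])

```text
clock: 2.27
eef_pos: [549.8, -190.0, 265.1]
tool_rot: [-1.585, 0.018, -0.185]
force: [0.4, 1.1, -0.3]
width: 50.2
```

```bash
cat > snap.py <<'E'
import sys
from h import *
from cell import readout, eyes
np.set_printoptions(precision=3,suppress=True)
def snap(n,out):
    d=eyes.get_image(n); np.savez(out+".npz",**d); cv2.imwrite(f"pics/{out}.png",d["image"][...,::-1]); return d
if __name__=="__main__":
    for a in sys.argv[1:]:
        snap(a.rstrip("0123456789"),a)
    s=readout.read_state(); print(s["eef_pos"],s["tool_rot"],s["qpos"],s["width"])
E
python3 snap.py wrist1
```

```text
[ 549.262 -191.366  265.378] [-1.587  0.018 -0.186] [-0.01   0.535  0.452  1.666 -0.242  1.014  0.333] 49.877097988170284
```

View pics/wrist1.png

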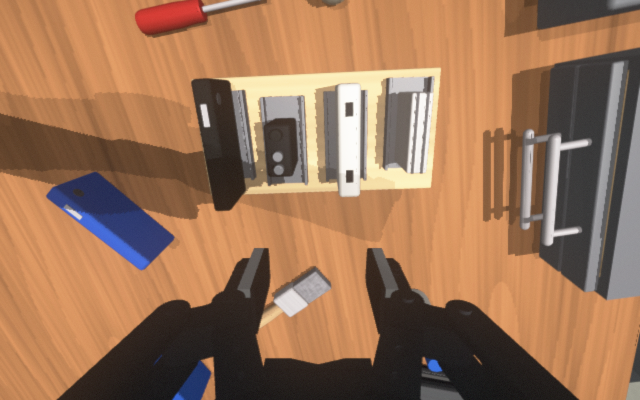

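The wrist view shows all four devices: phone (195–245, 80–210), radio (265–298, 118–178), power bank (337–360, 83–195) and drive (410–432, 92–174). I'll rectify this at top-face height to read positions.

```bash
cat >> h.py <<'E'
def rectify(d,c,yaw,z,sx=360,sy=220,s=2.1):
    # image: col = rack +x, row = rack -y ; s px per mm
    L=np.array([[-sx/2,sy/2],[sx/2,sy/2],[sx/2,-sy/2],[-sx/2,-sy/2]]); cy,sn=np.cos(yaw),np.sin(yaw)
    W=L@np.array([[cy,sn],[-sn,cy]])+c
    uv=proj(d,np.c_[W,np.full(4,float(z))]).astype(np.float32)
    dst=np.float32([[(x+sx/2)*s,(sy/2-y)*s] for x,y in L])
    return cv2.warpPerspective(d["image"],cv2.getPerspectiveTransform(uv,dst),(int(sx*s),int(sy*s)))
E
python3 - <<'E'
from h import *
np.set_printoptions(precision=1,suppress=True)
d=load("wrist1"); R=cv2.Rodrigues(d["rvec"].astype(float))[0]; print("cam",-R.T@d["tvec"].astype(float).ravel(),R[2])
im=d["image"]; hsv=cv2.cvtColor(im,cv2.COLOR_RGB2HSV)
roi=np.zeros(im.shape[:2],np.uint8); roi[60:225,180:450]=255
def rects(m,z,lab,amin=300):
    for c in cv2.findContours(m&roi,cv2.RETR_EXTERNAL,cv2.CHAIN_APPROX_NONE)[0]:
        if cv2.contourArea(c)<amin: continue
        r=cv2.minAreaRect(cast(d,c,z).astype(np.float32)); print(lab,c[:,0].mean(0),"c",np.array(r[0]),"sz",np.array(r[1]),"ang",round(r[2],1))
rects(cv2.inRange(hsv,(14,40,170),(28,150,255)),12,"board",1500)
rects(cv2.morphologyEx(cv2.inRange(hsv,(0,0,190),(180,45,255)),cv2.MORPH_CLOSE,np.ones((5,5))),84,"white84")
rects(cv2.morphologyEx(cv2.inRange(hsv,(0,0,190),(180,45,255)),cv2.MORPH_CLOSE,np.ones((5,5))),80,"white80")
rects(cv2.inRange(hsv,(0,0,0),(180,255,50)),90,"black90")
c=np.array([551,-162.])
w=rectify(d,c,-.137,87)
for x in(-108,-36,36,108): cv2.line(w,(int((x+180)*2.1),0),(int((x+180)*2.1),461),(255,0,0),1)
cv2.line(w,(0,231),(755,231),(255,0,0),1)
cv2.imwrite("pics/rw1.png",w[...,::-1])
E
```

```text
cam [ 569.3 -107.3  405.8] [-0.1 -0.3 -0.9]
board [324.8 128.9] c [ 564.7 -165.6] sz [151.7 271.6] ang 82.1
white84 [349.1 138.6] c [ 585.8 -166.7] sz [117.5  22.3] ang 81.8
white84 [416.9 114.3] c [ 650.1 -161.9] sz [97.6 42.2] ang 84.0
white80 [349.1 138.6] c [ 586.  -167.4] sz [119.   22.5] ang 81.8
white80 [416.9 114.3] c [ 651.1 -162.5] sz [98.9 42.7] ang 84.0
black90 [225.3 170.1] c [ 451.2 -171.1] sz [83.8 36.5] ang 83.6
```

View pics/rw1.png

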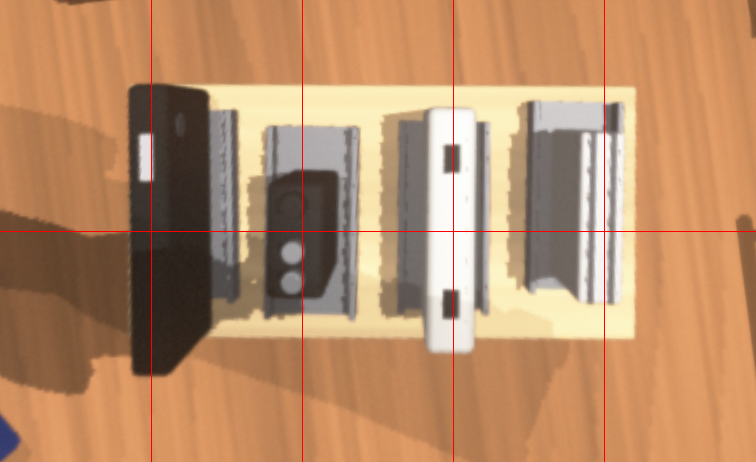

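Devices located in world mm: phone (445,−146), radio (511,−160), power bank (586,−167), drive (659,−171). I'll write a helper that gives tool-axis units.

```bash
cat > go.py <<'E'
import sys,numpy as np
from scipy.spatial.transform import Rotation as Ro
from cell import readout
# usage: go.py x y z yaw : units (0.04 m / 5 deg) still to go, in the present tool axes
t=list(map(float,sys.argv[1:])); s=readout.read_state()
R=Ro.from_euler("xyz",s["tool_rot"]); T=Ro.from_euler("xyz",[-np.pi/2,0,t[3]])
d=R.inv().apply(np.array(t[:3])-s["eef_pos"])/40; r=np.degrees((R.inv()*T).as_rotvec())/5
dm=(Ro.from_rotvec((R.inv()*T).as_rotvec()/2)).inv().apply(d)
print("t",round(s["clock"],2),"pos",np.round(s["eef_pos"],1),"rot",np.round(s["tool_rot"],3),"w",round(float(s["width"]),1),"F",np.round(s["force"],1))
print("shift now-axes",np.round(d,2),"mid-axes",np.round(dm,2),"turn",np.round(r,2))
E
python3 go.py 659 -171 110 -0.137
```

```text
t 2.32 pos [ 549.3 -191.4  265.4] rot [-1.587  0.018 -0.186] w 49.9 F [-1.2 -2.   0.6]
shift now-axes [2.67 3.82 1.07] mid-axes [2.66 3.85 0.97] turn [ 0.18 -0.56 -0.21]
```

Emit:
apply_moves([
  [[0.44,0.64,0.16,0.03,-0.09,-0.03],[0.44,0.64,0.16,0.03,-0.09,-0.03],[0.44,0.64,0.16,0.03,-0.09,-0.03],[0.44,0.64,0.16,0.03,-0.09,-0.03],[0.44,0.64,0.16,0.03,-0.09,-0.03],[0.44,0.64,0.16,0.03,-0.09,-0.03],[0,0,0,0,0,0],[0,0,0,0,0,0]],
])

```text
clock: 2.98
eef_pos: [665.5, -157.7, 101.1]
tool_rot: [-1.562, 0.003, -0.121]
force: [-0.2, -0.3, 0.5]
width: 50.2
```

```bash
python3 go.py 659 -171 40 -0.137
```

```text
t 2.98 pos [ 665.5 -157.7  101.1] rot [-1.562  0.003 -0.121] w 50.2 F [-0.2 -0.3  0.5]
shift now-axes [-0.12  1.53 -0.36] mid-axes [-0.12  1.53 -0.36] turn [-0.1   0.19 -0.03]
```

Emit:
apply_moves([
  [[-0.06,0,-0.18,-0.05,0.1,0],[-0.06,0,-0.16,-0.05,0.09,0],[0,0.3,0,0,0,0],[0,0.4,0,0,0,0],[0,0.4,0,0,0,0],[0,0.3,0,0,0,0],[0,0.1,0,0,0,0],[0,0,0,0,0,0]],
])

```text
clock: 3.65
eef_pos: [658.2, -173.6, 44.8]
tool_rot: [-1.574, -0.005, -0.14]
force: [-0.9, 0.5, -0.4]
width: 49.8
```

```bash
python3 go.py 659 -171 40 -0.137
```

```text
t 3.65 pos [ 658.2 -173.6   44.8] rot [-1.574 -0.005 -0.14 ] w 49.8 F [-0.9  0.5 -0.4]
shift now-axes [0.01 0.12 0.07] mid-axes [0.01 0.12 0.07] turn [ 0.04 -0.04  0.06]
```

Emit:
apply_moves([
  [[0,0.1,0.06,0.03,0,0.04],[0,0,0,0,0,0],[0,0,0,0,0,0],[0,0,0,0,0,0],[0,0,0,0,0,0],[0,0,0,0,0,0],[0,0,0,0,0,0],[0,0,0,0,0,0]],
], claw=5)

```text
clock: 4.32
eef_pos: [659.3, -171.5, 42.6]
tool_rot: [-1.572, -0.004, -0.141]
force: [-0.6, -0.6, -2.1]
width: 21.3
```

```bash
python3 go.py 427 178 170 -0.065
```

```text
t 4.32 pos [ 659.3 -171.5   42.6] rot [-1.572 -0.004 -0.141] w 21.3 F [-0.6 -0.6 -2.1]
shift now-axes [-6.96 -3.22  7.83] mid-axes [-6.67 -3.2   8.09] turn [ 0.01 -0.87  0.05]
```

Emit:
apply_moves([
  [[0,-0.3,0,0,0,0],[0,-0.6,0,0,0,0],[0,-0.7,0,0,0,0],[0,-0.7,0,0,0,0],[-0.2,-0.5,0.25,0,0,0],[-0.4,-0.3,0.5,0,-0.07,0],[-0.55,0,0.66,0,-0.07,0],[-0.55,0,0.66,0,-0.07,0]],
])

```text
clock: 4.98
eef_pos: [604.0, -88.7, 177.0]
tool_rot: [-1.579, -0.012, -0.135]
force: [0.0, 1.3, -3.2]
width: 21.5
```

Emit:
apply_moves([
  [[-0.55,0,0.66,0,-0.08,0],[-0.55,0,0.66,0,-0.08,0],[-0.55,0,0.66,0,-0.08,0],[-0.55,0,0.66,0,-0.08,0],[-0.55,0,0.66,0,-0.08,0],[-0.55,0,0.66,0,-0.08,0],[-0.4,0,0.5,0,-0.05,0],[-0.3,0,0.35,0,0,0]],
])

```text
clock: 5.65
eef_pos: [459.6, 131.6, 182.4]
tool_rot: [-1.572, -0.022, -0.086]
force: [-0.3, 0.5, -1.8]
width: 21.4
```

```bash
python3 go.py 427 178 120 -0.065
```

```text
t 5.65 pos [459.6 131.6 182.4] rot [-1.572 -0.022 -0.086] w 21.4 F [-0.3  0.5 -1.8]
shift now-axes [-0.95  1.54  1.09] mid-axes [-0.92  1.55  1.1 ] turn [ 0.02 -0.24  0.25]
```

Emit:
apply_moves([
  [[-0.3,0,0.35,0,-0.08,0.08],[-0.3,0.1,0.35,0,-0.08,0.08],[-0.2,0.2,0.25,0,-0.08,0.08],[-0.1,0.3,0.1,0,0,0],[0,0.3,0,0,0,0],[0,0.2,0,0,0,0],[0,0,0,0,0,0],[0,0,0,0,0,0]],
])

```text
clock: 6.32
eef_pos: [424.2, 185.1, 141.0]
tool_rot: [-1.564, -0.005, -0.055]
force: [0.5, -0.2, -2.1]
width: 21.3
```

```bash
python3 go.py 427 178 43 -0.065; python3 snap.py wrist2 scene2 side2
python3 - <<'E'
from h import *
d=load("wrist2"); w=rectify(d,np.array([535,171.]),-.065,16,420,260,1.8)
for x in(-130,-86,-58,-14,14,58,86,130): cv2.line(w,(int((x+210)*1.8),0),(int((x+210)*1.8),467),(255,0,0),1)
for y in(-75,0,75): cv2.line(w,(0,int((130-y)*1.8)),(755,int((130-y)*1.8)),(255,0,0),1)
cv2.imwrite("pics/rw2.png",w[...,::-1])
E
```

```text
t 6.32 pos [424.2 185.1 141. ] rot [-1.564 -0.005 -0.055] w 21.3 F [ 0.5 -0.2 -2.1]
shift now-axes [ 0.07  2.45 -0.19] mid-axes [ 0.07  2.45 -0.18] turn [-0.08  0.12  0.06]
[424.473 185.116 141.459] [-1.563 -0.006 -0.055] [-0.719  0.535  0.358  2.128 -0.371  0.528 -0.14 ] 21.402487698955085
```

View pics/rw2.png

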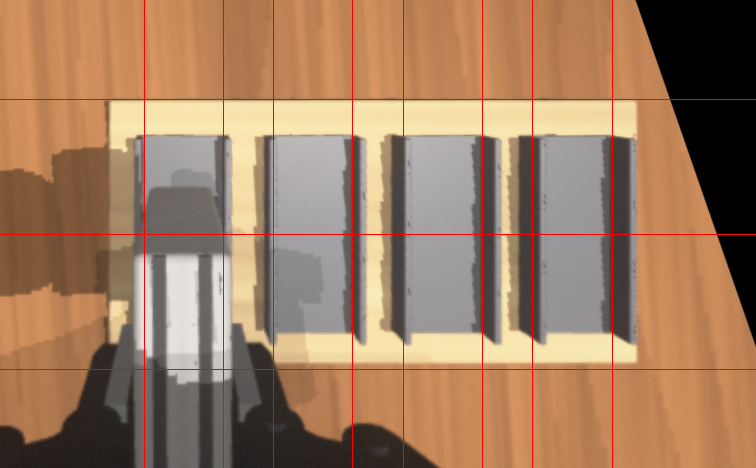

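The rectified view shows the bay floors at columns 273–352 and 405–483 and rows 136–333, which matches the predicted grid to about 1 mm. Lowering the drive into bay 1.

Emit:
apply_moves([
  [[0.04,0,-0.1,-0.04,0.06,0.03],[0.03,0.2,-0.09,-0.04,0.06,0.03],[0,0.4,0,0,0,0],[0,0.5,0,0,0,0],[0,0.5,0,0,0,0],[0,0.4,0,0,0,0],[0,0.1,0,0,0,0],[0,0,0,0,0,0]],
])

```text
clock: 7.13
eef_pos: [433.0, 174.6, 55.2]
tool_rot: [-1.569, -0.009, -0.072]
force: [0.6, 0.4, -2.3]
width: 21.4
```

```bash
python3 go.py 427 178 43 -0.065
```

```text
t 7.13 pos [433.  174.6  55.2] rot [-1.569 -0.009 -0.072] w 21.4 F [ 0.6  0.4 -2.3]
shift now-axes [-0.16  0.3   0.07] mid-axes [-0.16  0.31  0.07] turn [-0.02 -0.08  0.1 ]
```

Emit:
apply_moves([
  [[-0.14,0,0.06,0,-0.06,0.08],[-0.03,0.08,0,0,0,0],[0,0.08,0,0,0,0],[0,0.07,0,0,0,0],[0,0.03,0,0,0,0],[0,0,0,0,0,0]],
])

```text
clock: 7.63
eef_pos: [427.8, 178.1, 46.5]
tool_rot: [-1.567, -0.006, -0.067]
force: [-0.7, 0.0, -2.5]
width: 21.7
```

```bash
python3 go.py 427 178 42.5 -0.065
```

```text
t 7.63 pos [427.8 178.1  46.5] rot [-1.567 -0.006 -0.067] w 21.7 F [-0.7  0.  -2.5]
shift now-axes [-0.02  0.1  -0.  ] mid-axes [-0.02  0.1  -0.  ] turn [-0.04 -0.02  0.07]
```

Emit:
apply_moves([
  [[-0.02,0.08,0,0,0,0.05],[0,0.06,0,0,0,0],[0,0.03,0,0,0,0],[0,0,0,0,0,0],[0,0,0,0,0,0]],
])

```text
clock: 8.05
eef_pos: [427.9, 178.8, 42.6]
tool_rot: [-1.563, -0.004, -0.068]
force: [-0.4, -0.2, -2.2]
width: 21.5
```

Emit:
apply_moves([
  [[0,0,0,0,0,0],[0,0,0,0,0,0],[0,0,0,0,0,0],[0,0,0,0,0,0],[0,0,0,0,0,0]],
], claw=50)

```text
clock: 8.47
eef_pos: [428.6, 179.0, 42.4]
tool_rot: [-1.563, -0.005, -0.068]
force: [-0.7, -0.5, 0.2]
width: 49.8
```

```bash
python3 go.py 586 -167 130 -0.137
```

```text
t 8.47 pos [428.6 179.   42.4] rot [-1.563 -0.005 -0.068] w 49.8 F [-0.7 -0.5  0.2]
shift now-axes [ 4.52 -2.23 -8.35] mid-axes [ 4.8  -2.21 -8.19] turn [-0.09  0.79  0.05]
```

Emit:
apply_moves([
  [[0,-0.3,0,0,0,0],[0,-0.6,0,0,0,0],[0,-0.7,0,0,0,0],[0,-0.6,0,0,0,0],[0.2,-0.2,-0.35,0,0.05,0],[0.4,0,-0.7,0,0.07,0],[0.45,0,-0.78,0,0.07,0],[0.45,0,-0.78,0,0.07,0]],
])

```text
clock: 9.13
eef_pos: [478.0, 75.8, 140.7]
tool_rot: [-1.56, 0.002, -0.073]
force: [0.2, 1.1, 0.2]
width: 50.2
```

Emit:
apply_moves([
  [[0.45,0,-0.78,0,0.07,0],[0.45,0,-0.78,0,0.07,0],[0.45,0,-0.78,0,0.07,0],[0.45,0,-0.78,0,0.07,0],[0.45,0,-0.78,0,0.07,0],[0.45,0,-0.76,0,0.07,0],[0.35,0,-0.5,0,0.07,0],[0.15,0,-0.2,0,0.05,0]],
])

```text
clock: 9.8
eef_pos: [590.3, -167.0, 137.9]
tool_rot: [-1.563, 0.0, -0.126]
force: [0.8, 0.5, -0.2]
width: 50.2
```

```bash
python3 go.py 586 -167 40 -0.137
```

```text
t 9.8 pos [ 590.3 -167.   137.9] rot [-1.563  0.    -0.126] w 50.2 F [ 0.8  0.5 -0.2]
shift now-axes [-0.11  2.45 -0.03] mid-axes [-0.11  2.45 -0.02] turn [-0.08  0.13 -0.  ]
```

Emit:
apply_moves([
  [[0,0,0,0,0.05,0],[-0.12,0,0,-0.04,0.05,0],[-0.03,0.3,0,-0.04,0,0],[-0.02,0.5,0,0,0,0],[-0.02,0.5,0,0,0,0],[-0.02,0.5,0,0,0,0],[0,0.3,0,0,0,0],[0,0.1,0,0,0,0]],
])

```text
clock: 10.47
eef_pos: [577.0, -152.7, 47.7]
tool_rot: [-1.564, 0.005, -0.127]
force: [0.2, 0.8, -0.2]
width: 50.2
```

```bash
python3 go.py 586 -167 42 -0.137
```

```text
t 10.47 pos [ 577.  -152.7   47.7] rot [-1.564  0.005 -0.127] w 50.2 F [ 0.2  0.8 -0.2]
shift now-axes [ 0.27  0.14 -0.33] mid-axes [ 0.27  0.14 -0.32] turn [-0.08  0.11 -0.06]
```

Emit:
apply_moves([
  [[0.14,0,-0.16,-0.04,0.05,0],[0.12,0.07,-0.15,-0.04,0.05,0],[0,0.06,0,0,0,0],[0,0,0,0,0,0],[0,0,0,0,0,0]],
])

```text
clock: 10.88
eef_pos: [587.2, -164.5, 43.6]
tool_rot: [-1.571, 0.004, -0.133]
force: [0.1, 0.5, 0.3]
width: 49.5
```

```bash
python3 go.py 586 -167 42 -0.137
```

```text
t 10.88 pos [ 587.2 -164.5   43.6] rot [-1.571  0.004 -0.133] w 49.5 F [0.1 0.5 0.3]
shift now-axes [-0.02  0.04 -0.06] mid-axes [-0.02  0.04 -0.07] turn [-0.    0.04 -0.05]
```

Emit:
apply_moves([
  [[-0.02,0.04,-0.07,0,0.04,-0.04],[0,0,0,0,0,0],[0,0,0,0,0,0],[0,0,0,0,0,0],[0,0,0,0,0,0],[0,0,0,0,0,0],[0,0,0,0,0,0],[0,0,0,0,0,0]],
], claw=5)

```text
clock: 11.55
eef_pos: [586.2, -168.2, 43.1]
tool_rot: [-1.571, -0.002, -0.138]
force: [-0.1, -0.4, -0.4]
width: 23.3
```

```bash
python3 go.py 499 173 170 -0.065
```

```text
t 11.55 pos [ 586.2 -168.2   43.1] rot [-1.571 -0.002 -0.138] w 23.3 F [-0.1 -0.4 -0.4]
shift now-axes [-3.33 -3.18  8.15] mid-axes [-3.03 -3.17  8.26] turn [ 0.   -0.84  0.02]
```

Emit:
apply_moves([
  [[0,-0.3,0,0,0,0],[0,-0.6,0,0,0,0],[0,-0.7,0,0,0,0],[0,-0.7,0,0,0,0],[-0.1,-0.5,0.25,0,0,0],[-0.2,-0.3,0.5,0,-0.07,0],[-0.26,0,0.7,0,-0.07,0],[-0.26,0,0.75,0,-0.07,0]],
])

```text
clock: 12.22
eef_pos: [563.4, -84.0, 176.4]
tool_rot: [-1.576, -0.001, -0.134]
force: [1.2, 0.5, -3.4]
width: 23.5
```

Emit:
apply_moves([
  [[-0.26,0,0.75,0,-0.08,0],[-0.26,0,0.75,0,-0.08,0],[-0.26,0,0.75,0,-0.08,0],[-0.26,0,0.75,0,-0.08,0],[-0.26,0,0.75,0,-0.08,0],[-0.26,0,0.7,0,-0.08,0],[-0.2,0,0.5,0,-0.05,0],[-0.15,0,0.3,0,0,0]],
])

```text
clock: 12.88
eef_pos: [505.3, 147.6, 182.2]
tool_rot: [-1.571, -0.004, -0.083]
force: [1.0, -0.1, -2.4]
width: 23.5
```

```bash
python3 go.py 499 173 110 -0.065
```

```text
t 12.88 pos [505.3 147.6 182.2] rot [-1.571 -0.004 -0.083] w 23.5 F [ 1.  -0.1 -2.4]
shift now-axes [-0.22  1.81  0.62] mid-axes [-0.21  1.81  0.62] turn [ 0.   -0.2   0.04]
```

Emit:
apply_moves([
  [[-0.07,0.1,0.2,0,-0.08,0.02],[-0.06,0.2,0.15,0,-0.08,0.02],[-0.04,0.4,0.1,0,0,0],[0,0.5,0.03,0,0,0],[0,0.5,0,0,0,0],[0,0.4,0,0,0,0],[0,0.2,0,0,0,0],[0,0,0,0,0,0]],
])

```text
clock: 13.55
eef_pos: [499.8, 170.1, 87.2]
tool_rot: [-1.569, -0.002, -0.063]
force: [0.3, 0.2, -2.0]
width: 23.4
```

```bash
python3 go.py 499 173 44 -0.065
```

```text
t 13.55 pos [499.8 170.1  87.2] rot [-1.569 -0.002 -0.063] w 23.4 F [ 0.3  0.2 -2. ]
shift now-axes [-0.03  1.08  0.07] mid-axes [-0.03  1.08  0.07] turn [-0.02  0.02  0.03]
```

Emit:
apply_moves([
  [[-0.02,0.1,0.06,0,0,0],[0,0.2,0,0,0,0],[0,0.25,0,0,0,0],[0,0.2,0,0,0,0],[0,0.1,0,0,0,0],[0,0.05,0,0,0,0],[0,0,0,0,0,0],[0,0,0,0,0,0]],
])

```text
clock: 14.22
eef_pos: [501.8, 171.4, 49.4]
tool_rot: [-1.569, -0.006, -0.066]
force: [-0.0, -0.5, -2.7]
width: 23.3
```

```bash
python3 go.py 499 173 43 -0.065
```

```text
t 14.22 pos [501.8 171.4  49.4] rot [-1.569 -0.006 -0.066] w 23.3 F [-0.  -0.5 -2.7]
shift now-axes [-0.07  0.16  0.04] mid-axes [-0.07  0.16  0.04] turn [-0.03 -0.01  0.07]
```

Emit:
apply_moves([
  [[-0.07,0.05,0.04,0,0,0.05],[0,0.08,0,0,0,0],[0,0.07,0,0,0,0],[0,0.04,0,0,0,0],[0,0,0,0,0,0]],
])

```text
clock: 14.63
eef_pos: [500.2, 173.6, 43.8]
tool_rot: [-1.566, -0.004, -0.066]
force: [1.2, -0.8, -3.1]
width: 23.5
```

```bash
python3 go.py 499 173 43 -0.065
```

```text
t 14.63 pos [500.2 173.6  43.8] rot [-1.566 -0.004 -0.066] w 23.5 F [ 1.2 -0.8 -3.1]
shift now-axes [-0.03  0.02 -0.02] mid-axes [-0.03  0.02 -0.02] turn [-0.06 -0.01  0.05]
```

Lower the last millimetre, release, and go back for the radio.

Emit:
apply_moves([
  [[-0.02,0.03,0,0,0,0],[0,0.02,0,0,0,0]],
])

```text
clock: 14.8
eef_pos: [500.2, 173.9, 43.1]
tool_rot: [-1.564, -0.006, -0.066]
force: [-3.3, 0.3, 12.3]
width: 23.1
```

Emit:
apply_moves([
  [[0,0,0,0,0,0],[0,0,0,0,0,0],[0,0,0,0,0,0],[0,0,0,0,0,0],[0,0,0,0,0,0]],
], claw=52)

```text
clock: 15.22
eef_pos: [501.0, 174.4, 43.0]
tool_rot: [-1.564, -0.008, -0.065]
force: [-0.2, -0.3, 0.9]
width: 51.9
```

Emit:
apply_moves([
  [[0,-0.3,0,0,0,0],[0,-0.6,0,0,0,0],[0,-0.7,0,0,0,0],[0,-0.7,0,0,0,0],[0,-0.4,-0.3,0,0.05,0],[0.03,0,-0.6,0,0.07,0],[0.04,0,-0.75,0,0.07,0],[0.04,0,-0.75,0,0.07,0]],
])

```text
clock: 15.88
eef_pos: [497.6, 83.6, 153.4]
tool_rot: [-1.561, -0.007, -0.074]
force: [0.7, -0.5, -0.9]
width: 51.9
```

```bash
python3 go.py 511 -160 120 -0.137
```

```text
t 15.88 pos [497.6  83.6 153.4] rot [-1.561 -0.007 -0.074] w 51.9 F [ 0.7 -0.5 -0.9]
shift now-axes [ 0.78  0.78 -6.06] mid-axes [ 0.97  0.81 -6.03] turn [-0.12  0.72  0.07]
```

Emit:
apply_moves([
  [[0.12,0,-0.78,0,0.08,0],[0.12,0,-0.78,0,0.08,0],[0.12,0,-0.78,0,0.08,0],[0.12,0,-0.78,0,0.08,0],[0.12,0,-0.78,0,0.08,0],[0.12,0,-0.78,-0.05,0.08,0],[0.1,0,-0.6,-0.05,0.08,0],[0.05,0,-0.3,0,0.05,0]],
])

```text
clock: 16.55
eef_pos: [509.9, -155.9, 151.8]
tool_rot: [-1.571, -0.008, -0.131]
force: [-0.1, -0.5, 0.4]
width: 52.1
```

Emit:
apply_moves([
  [[0,0,-0.1,0,0,0],[0,0,0,0,0,0],[0,0,0,0,0,0]],
])

```text
clock: 16.8
eef_pos: [508.5, -164.2, 151.5]
tool_rot: [-1.573, -0.008, -0.138]
force: [0.8, -0.3, -0.6]
width: 51.8
```

```bash
python3 go.py 511 -160 46 -0.137
```

```text
t 16.8 pos [ 508.5 -164.2  151.5] rot [-1.573 -0.008 -0.138] w 51.8 F [ 0.8 -0.3 -0.6]
shift now-axes [0.03 2.64 0.12] mid-axes [0.04 2.64 0.11] turn [ 0.03 -0.01  0.1 ]
```

Emit:
apply_moves([
  [[0.03,0.2,0.05,0,0,0.05],[0,0.45,0.03,0,0,0.04],[0,0.5,0,0,0,0],[0,0.5,0,0,0,0],[0,0.4,0,0,0,0],[0,0.25,0,0,0,0],[0,0.1,0,0,0,0],[0,0,0,0,0,0]],
])

```text
clock: 17.47
eef_pos: [513.2, -146.3, 49.0]
tool_rot: [-1.565, 0.001, -0.12]
force: [-0.1, 0.2, 0.3]
width: 52.0
```

```bash
python3 go.py 511 -160 46 -0.137; python3 snap.py wrist3
```

```text
t 17.47 pos [ 513.2 -146.3   49. ] rot [-1.565e+00  1.000e-03 -1.200e-01] w 52.0 F [-0.1  0.2  0.3]
shift now-axes [-0.01  0.07 -0.35] mid-axes [-0.01  0.07 -0.35] turn [-0.06  0.2  -0.01]
[ 513.35  -146.292   49.371] [-1.565  0.001 -0.12 ] [ 0.076  0.758  0.235  1.984 -0.394  0.445  0.488] 51.89812156264131
```

View pics/wrist3.png

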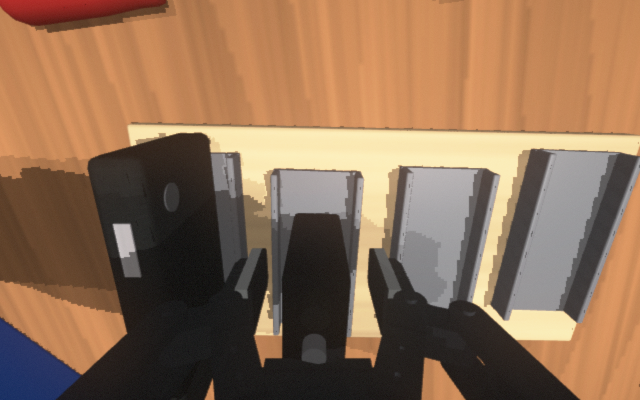

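The fingers straddle the radio (columns 285–350, pads at 260 and 372). I'll correct the offset along its length, then close.

Emit:
apply_moves([
  [[0,0,-0.18,-0.03,0.1,0],[0,0.04,-0.16,-0.03,0.08,0],[0,0.03,0,0,0,0],[0,0,0,0,0,0]],
])

```text
clock: 17.85
eef_pos: [513.6, -161.6, 48.9]
tool_rot: [-1.572, -0.004, -0.136]
force: [-0.2, 0.4, -1.0]
width: 51.7
```

```bash
python3 go.py 511 -160 46 -0.137
```

```text
t 17.85 pos [ 513.6 -161.6   48.9] rot [-1.572 -0.004 -0.136] w 51.7 F [-0.2  0.4 -1. ]
shift now-axes [-0.07  0.07  0.03] mid-axes [-0.07  0.07  0.03] turn [0.02 0.01 0.05]
```

Emit:
apply_moves([
  [[-0.06,0.05,0.03,0,0,0.03],[0,0,0,0,0,0],[0,0,0,0,0,0],[0,0,0,0,0,0],[0,0,0,0,0,0],[0,0,0,0,0,0],[0,0,0,0,0,0],[0,0,0,0,0,0]],
], claw=8)

```text
clock: 18.52
eef_pos: [511.5, -160.8, 47.7]
tool_rot: [-1.573, -0.003, -0.138]
force: [-0.1, -0.0, -1.4]
width: 27.2
```

```bash
python3 go.py 571 169 180 -0.065
```

```text
t 18.52 pos [ 511.5 -160.8   47.7] rot [-1.573 -0.003 -0.138] w 27.2 F [-0.1 -0.  -1.4]
shift now-axes [ 0.35 -3.32  8.37] mid-axes [ 0.65 -3.31  8.35] turn [ 0.02 -0.83  0.04]
```

Emit:
apply_moves([
  [[0,-0.3,0,0,0,0],[0,-0.6,0,0,0,0],[0,-0.7,0,0,0,0],[0,-0.7,0,0,0,0],[0,-0.5,0.25,0,0,0],[0.04,-0.3,0.5,0,-0.07,0],[0.05,0,0.7,0,-0.07,0],[0.06,0,0.75,0,-0.07,0]],
])

```text
clock: 19.18
eef_pos: [525.4, -79.2, 175.6]
tool_rot: [-1.575, 0.003, -0.133]
force: [0.9, 0.0, -0.9]
width: 27.6
```

Emit:
apply_moves([
  [[0.06,0,0.75,0,-0.08,0],[0.06,0,0.75,0,-0.08,0],[0.06,0,0.75,0,-0.08,0],[0.06,0,0.75,0,-0.08,0],[0.06,0,0.75,0,-0.08,0],[0.06,0,0.7,0,-0.08,0],[0.04,0,0.5,0,-0.05,0],[0.02,0,0.35,0,0,0]],
])

```text
clock: 19.85
eef_pos: [564.0, 145.6, 173.9]
tool_rot: [-1.572, 0.006, -0.079]
force: [0.2, -0.4, -3.0]
width: 27.5
```

```bash
python3 go.py 571 168 85 -0.065
```

```text
t 19.85 pos [564.  145.6 173.9] rot [-1.572  0.006 -0.079] w 27.5 F [ 0.2 -0.4 -3. ]
shift now-axes [0.14 2.22 0.57] mid-axes [0.14 2.22 0.57] turn [ 0.02 -0.16 -0.07]
```

Emit:
apply_moves([
  [[0.03,0.1,0.2,0,-0.08,-0.03],[0.03,0.2,0.13,0,-0.08,-0.03],[0.02,0.4,0.08,0,0,0],[0,0.5,0.02,0,0,0],[0,0.5,0,0,0,0],[0,0.4,0,0,0,0],[0,0.2,0,0,0,0],[0,0,0,0,0,0]],
])

```text
clock: 20.52
eef_pos: [566.1, 164.4, 73.6]
tool_rot: [-1.574, 0.004, -0.059]
force: [0.2, -0.3, -2.0]
width: 27.8
```

```bash
python3 go.py 571 168 48 -0.065
```

```text
t 20.52 pos [566.1 164.4  73.6] rot [-1.574  0.004 -0.059] w 27.8 F [ 0.2 -0.3 -2. ]
shift now-axes [0.12 0.64 0.1 ] mid-axes [0.12 0.64 0.1 ] turn [ 0.03  0.07 -0.05]
```

Emit:
apply_moves([
  [[0.1,0,0.08,0.02,0.04,-0.03],[0.02,0.1,0,0,0.03,0],[0,0.15,0,0,0,0],[0,0.15,0,0,0,0],[0,0.1,0,0,0,0],[0,0.05,0,0,0,0],[0,0,0,0,0,0]],
])

```text
clock: 21.1
eef_pos: [573.9, 165.8, 51.9]
tool_rot: [-1.571, -0.003, -0.068]
force: [-0.6, 0.6, -1.5]
width: 27.1
```

```bash
python3 go.py 571 168 48 -0.065
```

```text
t 21.1 pos [573.9 165.8  51.9] rot [-1.571 -0.003 -0.068] w 27.1 F [-0.6  0.6 -1.5]
shift now-axes [-0.08  0.1   0.05] mid-axes [-0.08  0.1   0.05] turn [ 0.01 -0.03  0.04]
```

Emit:
apply_moves([
  [[-0.07,0.03,0.05,0,-0.03,0.03],[-0.02,0.07,0,0,0,0],[0,0.05,0,0,0,0],[0,0.03,0,0,0,0],[0,0,0,0,0,0]],
])

```text
clock: 21.52
eef_pos: [570.9, 168.3, 48.3]
tool_rot: [-1.57, -0.003, -0.065]
force: [0.6, -1.0, -2.5]
width: 27.4
```

```bash
python3 go.py 571 168 47.5 -0.065
```

```text
t 21.52 pos [570.9 168.3  48.3] rot [-1.57  -0.003 -0.065] w 27.4 F [ 0.6 -1.  -2.5]
shift now-axes [ 0.    0.02 -0.01] mid-axes [ 0.    0.02 -0.01] turn [-0.01  0.    0.03]
```

Lower to touch, release, and go back for the phone.

Emit:
apply_moves([
  [[0,0.03,0,0,0,0],[0,0.02,0,0,0,0]],
])

```text
clock: 21.68
eef_pos: [571.2, 168.6, 47.7]
tool_rot: [-1.569, -0.004, -0.064]
force: [-3.6, -0.7, 10.4]
width: 27.3
```

Emit:
apply_moves([
  [[0,0,0,0,0,0],[0,0,0,0,0,0],[0,0,0,0,0,0],[0,0,0,0,0,0],[0,0,0,0,0,0]],
], claw=52)

```text
clock: 22.1
eef_pos: [572.0, 169.1, 47.8]
tool_rot: [-1.568, -0.005, -0.064]
force: [-0.4, 0.7, -0.2]
width: 52.3
```

Emit:
apply_moves([
  [[0,-0.3,0,0,0,0],[0,-0.6,0,0,0,0],[0,-0.7,0,0,0,0],[0,-0.7,0,0,0,0],[-0.1,-0.4,-0.3,0,0.05,0],[-0.2,0,-0.6,0,0.07,0],[-0.27,0,-0.75,0,0.07,0],[-0.27,0,-0.75,0,0.07,0]],
])

```text
clock: 22.77
eef_pos: [533.4, 81.6, 164.5]
tool_rot: [-1.563, -0.011, -0.075]
force: [-0.2, -0.8, -0.4]
width: 51.9
```

```bash
python3 go.py 445 -146 140 -0.137
```

```text
t 22.77 pos [533.4  81.6 164.5] rot [-1.563 -0.011 -0.075] w 51.9 F [-0.2 -0.8 -0.4]
shift now-axes [-1.79  0.55 -5.84] mid-axes [-1.6   0.58 -5.89] turn [-0.09  0.72  0.13]
```

Emit:
apply_moves([
  [[-0.22,0,-0.75,0,0.08,0],[-0.22,0,-0.75,0,0.08,0],[-0.22,0,-0.75,0,0.08,0],[-0.22,0,-0.75,0,0.08,0],[-0.22,0,-0.75,0,0.08,0.04],[-0.2,0.05,-0.7,-0.05,0.08,0.04],[-0.16,0.1,-0.55,-0.05,0.08,0.04],[-0.08,0.1,-0.3,0,0.05,0]],
])

```text
clock: 23.43
eef_pos: [447.2, -136.4, 160.4]
tool_rot: [-1.571, -0.011, -0.134]
force: [0.0, -0.3, -0.3]
width: 52.0
```

Emit:
apply_moves([
  [[0,0.1,-0.1,0,0,0],[0,0,0,0,0,0],[0,0,0,0,0,0]],
])

```text
clock: 23.68
eef_pos: [445.6, -143.9, 157.7]
tool_rot: [-1.572, -0.013, -0.142]
force: [-0.4, 0.4, -0.3]
width: 51.7
```

```bash
python3 go.py 445 -146 46 -0.137
```

```text
t 23.68 pos [ 445.6 -143.9  157.7] rot [-1.572 -0.013 -0.142] w 51.7 F [-0.4  0.4 -0.3]
shift now-axes [-0.04  2.79 -0.05] mid-axes [-0.03  2.79 -0.05] turn [ 0.01 -0.05  0.15]
```

Emit:
apply_moves([
  [[-0.02,0.2,-0.05,0,0,0.07],[0,0.45,-0.05,0,0.02,0.07],[0,0.5,-0.06,0,0.02,0],[0,0.5,-0.06,0,0.02,0],[0,0.45,-0.06,0,0.02,0],[0,0.3,-0.05,0,0,0],[0,0.15,-0.03,0,0,0],[0,0,0,0,0,0]],
])

```text
clock: 24.35
eef_pos: [450.5, -148.9, 50.2]
tool_rot: [-1.567, -0.005, -0.13]
force: [-0.5, 0.4, -0.3]
width: 52.1
```

```bash
python3 go.py 445 -146 45 -0.137
```

```text
t 24.35 pos [ 450.5 -148.9   50.2] rot [-1.567 -0.005 -0.13 ] w 52.1 F [-0.5  0.4 -0.3]
shift now-axes [-0.15  0.13  0.05] mid-axes [-0.15  0.13  0.05] turn [-0.05  0.08  0.06]
```

Emit:
apply_moves([
  [[-0.12,0.06,0.05,-0.03,0.05,0.04],[-0.02,0.05,0,0,0.02,0],[0,0,0,0,0,0]],
])

```text
clock: 24.6
eef_pos: [445.8, -144.4, 45.8]
tool_rot: [-1.569, -0.002, -0.134]
force: [0.4, -0.2, 0.1]
width: 52.3
```

Emit:
apply_moves([
  [[0,0,0,0,0,0],[0,0,0,0,0,0],[0,0,0,0,0,0],[0,0,0,0,0,0],[0,0,0,0,0,0],[0,0,0,0,0,0],[0,0,0,0,0,0],[0,0,0,0,0,0]],
], claw=4)

```text
clock: 25.27
eef_pos: [446.9, -144.0, 47.8]
tool_rot: [-1.569, -0.005, -0.133]
force: [0.1, 0.3, -2.7]
width: 19.5
```

```bash
python3 go.py 643 164 180 -0.065
```

```text
t 25.27 pos [ 446.9 -144.    47.8] rot [-1.569 -0.005 -0.133] w 19.5 F [ 0.1  0.3 -2.7]
shift now-axes [ 3.85 -3.28  8.29] mid-axes [ 4.12 -3.29  8.15] turn [-0.01 -0.78  0.06]
```

Emit:
apply_moves([
  [[0,-0.3,0,0,0,0],[0,-0.6,0,0,0,0],[0,-0.7,0,0,0,0],[0,-0.7,0,0,0,0],[0.1,-0.5,0.25,0,0,0],[0.25,-0.3,0.5,0,-0.07,0],[0.34,0,0.68,0,-0.07,0],[0.36,0,0.73,0,-0.07,0]],
])

```text
clock: 25.93
eef_pos: [494.7, -69.4, 176.7]
tool_rot: [-1.571, 0.002, -0.132]
force: [1.4, -0.2, -2.7]
width: 19.4
```

Emit:
apply_moves([
  [[0.36,0,0.73,0,-0.08,0],[0.36,0,0.73,0,-0.08,0],[0.36,0,0.73,0,-0.08,0],[0.36,0,0.73,0,-0.08,0],[0.36,0,0.73,0,-0.08,0],[0.36,0,0.7,0,-0.08,0],[0.26,0,0.5,0,-0.05,0],[0.15,0,0.35,0,0,0]],
])

```text
clock: 26.6
eef_pos: [623.5, 140.7, 175.5]
tool_rot: [-1.569, 0.003, -0.08]
force: [0.3, -0.2, -2.7]
width: 19.3
```

```bash
python3 go.py 643 166 85 -0.065
```

```text
t 26.6 pos [623.5 140.7 175.5] rot [-1.569  0.003 -0.08 ] w 19.3 F [ 0.3 -0.2 -2.7]
shift now-axes [0.44 2.26 0.67] mid-axes [0.44 2.26 0.66] turn [-0.02 -0.17 -0.04]
```

Emit:
apply_moves([
  [[0.13,0.05,0.22,0,-0.08,-0.02],[0.12,0.15,0.16,0,-0.08,-0.02],[0.06,0.4,0.1,0,0,0],[0.02,0.5,0.04,0,0,0],[0,0.45,0,0,0,0],[0,0.3,0,0,0,0],[0,0.15,0,0,0,0],[0,0,0,0,0,0]],
])

```text
clock: 27.27
eef_pos: [636.1, 161.5, 84.3]
tool_rot: [-1.572, 0.006, -0.064]
force: [-0.0, 0.3, -3.5]
width: 19.6
```

```bash
python3 go.py 643 166 48 -0.065
```

```text
t 27.27 pos [636.1 161.5  84.3] rot [-1.572  0.006 -0.064] w 19.6 F [-0.   0.3 -3.5]
shift now-axes [0.17 0.91 0.12] mid-axes [0.17 0.91 0.12] turn [ 0.02  0.02 -0.07]
```

Emit:
apply_moves([
  [[0.14,0,0.1,0,0,-0.05],[0.02,0.1,0,0,0,0],[0,0.2,0,0,0,0],[0,0.2,0,0,0,0],[0,0.2,0,0,0,0],[0,0.1,0,0,0,0],[0,0.03,0,0,0,0],[0,0,0,0,0,0]],
])

```text
clock: 27.93
eef_pos: [645.2, 163.6, 49.8]
tool_rot: [-1.572, -0.002, -0.066]
force: [-0.0, -0.5, -2.2]
width: 18.9
```

```bash
python3 go.py 643 166 48 -0.065
```

```text
t 27.93 pos [645.2 163.6  49.8] rot [-1.572 -0.002 -0.066] w 18.9 F [-0.  -0.5 -2.2]
shift now-axes [-0.06  0.05  0.06] mid-axes [-0.06  0.05  0.06] turn [ 0.01 -0.01  0.03]
```

Emit:
apply_moves([
  [[-0.06,0.02,0.06,0,0,0],[0,0.03,0,0,0,0],[0,0.03,0,0,0,0],[0,0,0,0,0,0]],
])

```text
clock: 28.27
eef_pos: [643.5, 166.2, 47.6]
tool_rot: [-1.572, -0.004, -0.066]
force: [-0.1, 0.7, -1.8]
width: 19.5
```

```bash
python3 go.py 643 166 47 -0.065
```

```text
t 28.27 pos [643.5 166.2  47.6] rot [-1.572 -0.004 -0.066] w 19.5 F [-0.1  0.7 -1.8]
shift now-axes [-0.01  0.02 -0.01] mid-axes [-0.01  0.02 -0.01] turn [ 0.01 -0.01  0.04]
```

Emit:
apply_moves([
  [[0,0.03,0,0,0,0],[0,0.03,0,0,0,0],[0,0,0,0,0,0]],
])

```text
clock: 28.52
eef_pos: [643.9, 166.3, 47.7]
tool_rot: [-1.571, -0.005, -0.066]
force: [0.4, -0.7, -2.0]
width: 19.2
```

Emit:
apply_moves([
  [[0,0.06,0,0,0,0],[0,0.06,0,0,0,0]],
])

```text
clock: 28.68
eef_pos: [644.5, 166.4, 47.2]
tool_rot: [-1.569, -0.005, -0.066]
force: [-7.8, -1.6, 20.7]
width: 19.3
```

Contact with the bay floor (about 21 N). Release, rise and back away.

Emit:
apply_moves([
  [[0,0,0,0,0,0],[0,0,0,0,0,0],[0,0,0,0,0,0],[0,0,0,0,0,0],[0,0,0,0,0,0]],
], claw=52)

```text
clock: 29.1
eef_pos: [646.3, 166.8, 48.5]
tool_rot: [-1.568, -0.01, -0.066]
force: [1.0, 0.4, 0.2]
width: 52.4
```

Emit:
apply_moves([
  [[0,-0.3,0,0,0,0],[0,-0.6,0,0,0,0],[0,-0.7,0,0,0,0],[0,-0.7,0,0,0,0],[-0.2,-0.6,-0.3,0,0,0],[-0.4,-0.6,-0.5,0,0,0],[-0.5,-0.5,-0.6,0,0,0],[-0.4,-0.3,-0.4,0,0,0]],
])

```text
clock: 29.77
eef_pos: [579.2, 100.8, 225.9]
tool_rot: [-1.568, -0.006, -0.059]
force: [0.2, -1.0, 0.5]
width: 52.2
```

Emit:
apply_moves([
  [[-0.3,-0.1,-0.3,0,0,0],[-0.2,0,-0.2,0,0,0],[0,0,0,0,0,0],[0,0,0,0,0,0],[0,0,0,0,0,0],[0,0,0,0,0,0]],
])

```text
clock: 30.27
eef_pos: [557.2, 77.5, 238.5]
tool_rot: [-1.565, -0.016, -0.065]
force: [-0.4, -0.6, 0.5]
width: 51.9
```

```bash
python3 snap.py wrist4 scene4 side4
python3 - <<'E'
from h import *
d=load("wrist4"); w=rectify(d,np.array([535,171.]),-.065,87,420,260,1.8)
for x in(-108,-36,36,108): cv2.line(w,(int((x+210)*1.8),0),(int((x+210)*1.8),467),(255,0,0),1)
cv2.line(w,(0,234),(755,234),(255,0,0),1)
cv2.imwrite("pics/rw4.png",w[...,::-1])
f=lambda n,x,y,s:cv2.resize(load(n)["image"][y:y+110,x:x+160,::-1],None,fx=s,fy=s,interpolation=cv2.INTER_CUBIC)
cv2.imwrite("pics/f4.png",cv2.hconcat([f("scene4",340,95,2.5),f("side4",205,245,2.5)]))
E
```

```text
[556.891  77.468 238.   ] [-1.565 -0.015 -0.065] [-0.47   0.517  0.429  1.782 -0.273  0.885  0.016] 51.90872076503176
```

View pics/rw4.png

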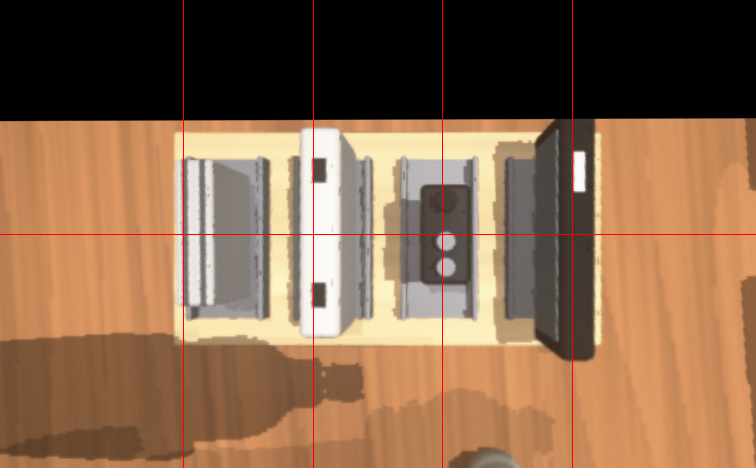

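View pics/f4.png

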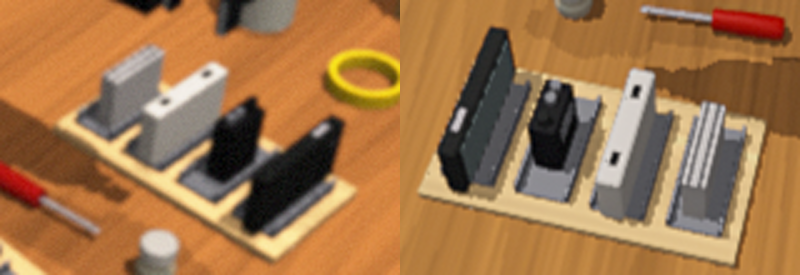

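All four devices stand upright in their bays and parallel to the cheeks. Rectified lengthwise centres are at rows 232–239, against the rack centre line at 234. The order away from the robot is drive, power bank, radio, phone, and the gripper is clear. Handing in.

```bash
python3 -c "
from cell import finish_job; print(finish_job())"
```

```text
the job is handed in; nothing more can be done
None
```

All four devices are on the collection rack in reverse order, and I handed the job in at about 30 s on the robot clock, out of 120 s allowed. From nearest the robot outward, the bays now hold the drive, power bank, radio and phone. On the intake rack the order was phone, radio, power bank, drive.

- **Final pictures:** the wrist, scene and side views show every device upright and lengthwise between its cheeks. They are within about 3 mm of centre across the rack and up to about 5 mm off bay centre along the row. The gripper is well clear, and no grasp slipped.
- **Forces:** the highest reading at the end of any move was about 21 N, when the phone touched its bay floor.
- **Disagreements:** the scene and side cameras differed by about 5 mm on the rack positions. I averaged them, and the wrist view matched that to about 1 mm on the collection rack and 3 mm on the intake rack. No check failed.

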